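Pop the receipt printer's paper cover

ROBOT

A 6-joint arm with a two-finger parallel gripper is mounted at the origin on the work surface. World frame = base frame: x ahead of the robot, y to its left, z up, the work surface at z = 0. Lengths are in m, angles in rad, forces in N, time in s.
With the tool pointing down it reaches from about 0.375 to 0.975 m from the base axis. Payload 3.8 kg.
Tool frame: the origin (TCP) lies midway between the tips of the shut fingers; the grasp point (between the pads) lies 19 mm behind it; x points along the fingers, y is the direction in which the jaws open and shut, and the axes are right-handed (so a half turn about x gives the same grasp; the last joint's range is limited). The gripper opens to 88 mm and grips with 3 to 60 N. Pads are 18 mm wide; open, the fingers measure 123 mm over their backs; the gripper's body (75 mm by 187 mm) begins 45 mm behind the grasp point.
Start: joints at [-1.295, 0.264, 1.604, -0, 1.274, -0.037], TCP at [0.208, -0.642, 0.239] pointing down, gripper open.
Joint ranges: [-2.63, 2.63], [-0.94, 2.18], [0.31, 2.57], [-1.31, 4.45], [0, 2.66], [-2.55, 2.55]. Speed limits (rad/s): [2.57, 2.57, 3.14, 3.14, 3.14, 3.14].

INTERFACE

Orientations are given as a rotation vector (axis times angle).
In Python, from rig import manip gives the robot as it stands. Calls block until the motion is done:
- manip.reach(position, orientation): joint-space move of the TCP to a pose.
- manip.line_to(position, orientation=None, v=0.15, f_stop=None): straight line of the TCP; orientation=None keeps the orientation; v is the mean speed in m/s. With f_stop (N) it stops when the force on the tool has changed by that much, and returns True; else False.
- manip.movej(angles): joint-space move.
- manip.move_gripper(opening): finger opening in m; the grip force is fixed at half the most; returns when the fingers have stopped.
- manip.dwell(seconds).
- manip.inverse_kinematics(position, orientation): joint angles nearest the present ones, or None.
- manip.state(): the state.
- manip.camera(name): name is "side" or "top" or "wrist"; returns a dict with "image" (384x512x3 uint8, red, green, blue), "z_map" (384x512 float32, m along the optical axis (not along the pixel's ray), 0 where there is no reading), "intrinsics" (3x3 intrinsics, pixels), "dist" ([k1, k2, p1, p2, k3] as OpenCV has them; the pictures are not rectified), "R" (3x3) and "t" (3): a world point X has camera coordinates R X + t. Camera axes: x right, y down, z forward; pixel columns grow to the right and rows downward; lengths in m; the calibration is good to about 2 mm. A picture is of the moment at which its call begins.
A pose or a line that the arm cannot do raises manip.MotionError and nothing moves.
- manip.close_job(): hands the job in, once; it reports no verdict.
The state is a dict: "t": time; "joint_pos": joint angles; "qvel": joint speeds; "joint_torque": joint torques, N m; "ee_pos": TCP position; "orientation": TCP orientation; "wrist_force": force on the tool from outside, world axes, zero at the start; "moment": the same for the moment, N m; "width": finger opening in m.
Only numpy, scipy, OpenCV 4.12 (cv2) and the standard library are available. Lean on these libraries where they do the work, as an engineer would, in place of code of your own. Each camera call takes 0.05 s, during which the arm holds its last target.

TASK

The receipt printer on the shop counter is out of paper: open its cover for a new roll. With the fingertips, press the ribbed thumb pad at the cover's front edge once, gently down to its stop, and let go so that the push-push latch pops the cover up; then watch that it stays fully open for a moment before you finish clear of it. Do not press the cover shut again, do not pick up or shove the printer, and leave the label printer and the other things on the counter alone.

Things in the scene. Friction and masses are not known exactly. Their poses are not given: they have to be found in the camera images.
- printer: the receipt printer, loose: the larger of two dark printers, flat-topped, 195 deep (x) x 145 wide (y) x 126 high, about 1.7 kg; ribbed thumb pad at the front of its top. Origin: centre of the underside; x to its back, y to its left. The front faces roughly the robot: a fixed lip there, 33 deep, lies 17 lower than the cover (its tear-bar teeth 12 lower), so fingers may overhang it
- printer_pad: the thumb pad, 46 wide (y) x 20 deep (x), raised 2 above the cover, fine ribs across. Origin: centre of its top face, on the cover's centre line, 11 behind its front edge, 53 in front of the printer's centre, 126 above the counter when shut. Moves with the cover; axes as the printer's while shut
- printer_hinge (a point): middle of the hinge line (along y) at the cover's rear, 86 behind the printer's centre, 118 above the counter. The cover is a flat panel 156 deep x 145 wide x 8 thick; its front edge lies 150 from the hinge and swings up and back
- printer_cover (a joint): cover angle: about 0 latched, negative pressed in, 1.25 fully open. The pad takes 3 to 4 N to move; the latch lets go about 3.5 mm down, the stop is 5.5 mm down (-0.038). As the finger withdraws, a damped spring swings the cover open behind it, within about 1.5 s, and holds it there. A lighter touch does nothing; pressing the open cover down to the stop latches it again
- latch_pin (a joint): sideways place of the steel follower pin (3 thick, under the cover, not reached by the fingers) in the latch's heart-shaped cam, in m: 0 = seated, cover latched; 0.007 = free, latch released; below -0.002 only while an open cover is being pressed shut again
- label_printer: bystander: loose smaller printer, 160 deep x 108 wide x 108 high, lower front step with a slot and a round key, clear round window on top with a roll in it; origin at the centre of its underside. The two printers and the paper roll swap places
- paper_roll: bystander: spare receipt roll standing on end, 78 across, 79 high; origin at the centre of its underside
- mug: bystander: white mug, 82 across, 92 high, with a handle; origin at the centre of its underside
- side_plates: bystander: stack of five side plates, 164 across, 55 high; origin at the centre of its underside
- storage_jar: bystander: glass jar with a metal lid, 90 across, 105 high; origin at the centre of its underside
- card_terminal: bystander: card terminal lying flat, 165 x 78 x 37 high; origin at the centre of its underside

How it is judged:
On the way, in this order (a step that is already met when the one before it is completed fails the run):
1. the fingers press the cover in by its thumb pad (value of joint printer_cover below -0.015 rad and contact force between the fingers and printer_pad above 0.5 N), for 0.02 s.
2. the cover has popped up and stays open, untouched, for a second (value of joint printer_cover above 1.1 rad and contact force between the fingers and printer below 0.1 N), for 1 s.
At the end, for the whole second after the job is handed in: The cover stands open at rest (more than 1.1 rad), the latch is released, the printer stands within 20 mm of where it was and level, and every bystander is within 30 mm of where it was (value of joint printer_cover above 1.1 rad and velocity of joint printer_cover between -0.1 and 0.1 rad/s and value of joint latch_pin above 0.005 m and distance of printer from where it was at the start of the episode below 0.02 m and angle between printer's own z axis and vertical below 0.08 rad and distance of each of label_printer, paper_roll, mug, side_plates, storage_jar, card_terminal from where it was at the start of the episode below 0.03 m); the robot touches nothing.
It fails at once if the open cover is pressed shut again (value of joint latch_pin below -0.002 m).
It fails at once if the printer is hit or pressed with more than 40 N (contact force between the fingers and printer above 40 N).
It fails at once if the printer is lifted or tipped off the counter, or shoved more than 20 mm (distance of printer from where it was at the start of the episode above 0.02 m or height (world z) of printer above 0.008 m or angle between printer's own z axis and vertical above 0.08 rad).
It fails at once if the label printer is pressed (contact force between the fingers and label_printer above 3 N).
It fails at once if a bystander is moved or lifted by more than 30 mm (distance of any of label_printer, paper_roll, mug, side_plates, storage_jar, card_terminal from where it was at the start of the episode above 0.03 m).
It also fails if it takes over 34 s, if anything falls off the work surface, if the arm or the gripper's body presses on something with over 40 N, if the wrist force passes 120 N, or if a joint passes its speed limit or range.

## Working session

There is one attempt and no reset: what is moved stays moved. The work goes in short steps, each a Python script; the robot and the scene stay as the last script left them, time stands still between calls to the robot, and variables do not carry over. Pictures are saved under pics/ and viewed, and the job is handed in when it is done.

```bash
mkdir -p pics; python3 - <<'E'
from rig import manip
import cv2,numpy as np
s=manip.state();print(s['t'],s['ee_pos'],s['orientation'],s['width'])
for n in ("top","side"):
    c=manip.camera(n);cv2.imwrite(f"pics/{n}0.png",c["image"][:,:,::-1]);np.savez(f"{n}0.npz",**c)
    print(n,c["intrinsics"],c["dist"],c["R"],c["t"])
E
```

```text
0.0 [ 0.20752433 -0.64155385  0.23735312] [ 2.0532832   0.32618663 -2.0538677 ] 0.08812572535473319
top [[410.7527614    0.         254.57193777]
 [  0.         410.7527614  195.5777618 ]
 [  0.           0.           1.        ]] [-0.04634723  0.          0.          0.          0.        ] [[-0.00859338 -0.99991107  0.01019824]
 [-0.99677335  0.00775158 -0.07989247]
 [ 0.07980631 -0.01085188 -0.99675132]] [-0.01747636  0.56110374  1.21173235]
side [[434.26676813   0.         261.93781321]
 [  0.         434.26676813 191.90636162]
 [  0.           0.           1.        ]] [-0.01286601  0.          0.          0.          0.        ] [[-0.77000323 -0.63788363  0.01412462]
 [-0.32914119  0.37815423 -0.86525456]
 [ 0.54659044 -0.6708978  -0.50113375]] [0.43394694 0.2541402  0.9990172 ]
```

View pics/top0.png

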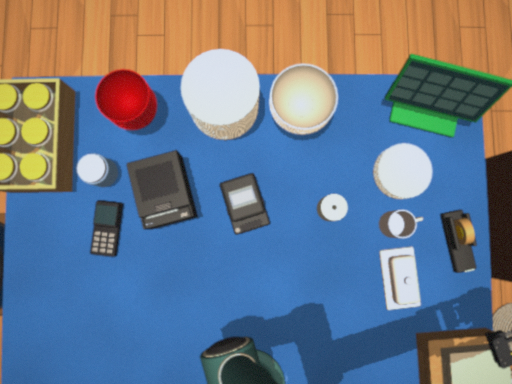

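View pics/side0.png

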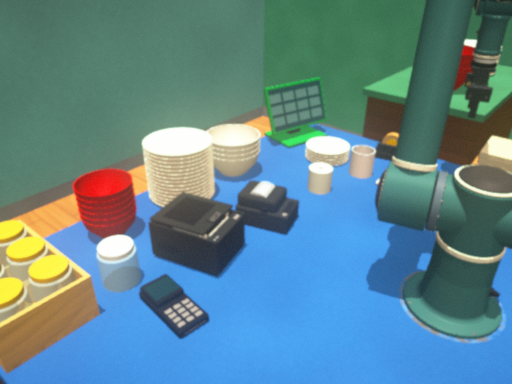

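The top view shows the receipt printer around (160,190) and the label printer around (245,203). I'll zoom in next.

```bash
python3 - <<'E'
import cv2
a=cv2.imread("pics/top0.png")[135:245,110:220];b=cv2.imread("pics/side0.png")[180:280,140:250]
cv2.imwrite("pics/z.png",cv2.hconcat([cv2.resize(a,(400,400),interpolation=3),cv2.resize(b,(400,400),interpolation=3)]))
E
```

```text
(no output)
```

View pics/z.png

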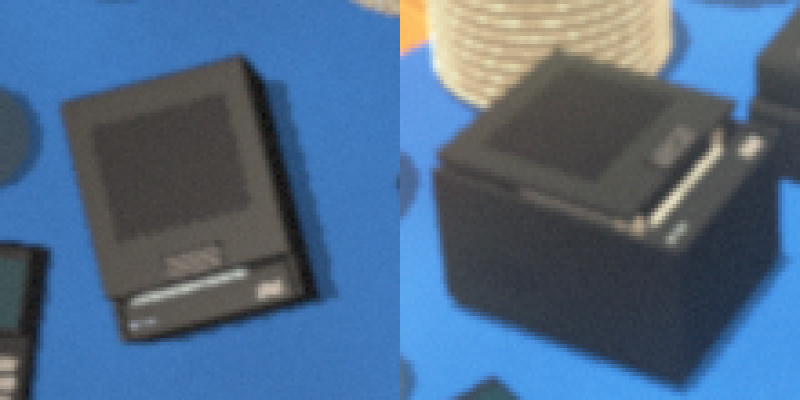

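Zoomed in, the thumb pad is at about (163.3,206.5) in the top view and (214.8,216.8) in the side view. The cover corners show clearly in the top view. I'll cast rays for the pad position and the yaw.

```bash
cat > h.py <<'E'
import numpy as np,cv2
def ray(c,uv):
    p=cv2.undistortPoints(np.array([[uv]],float),c["intrinsics"],c["dist"])[0,0]
    d=c["R"].T@np.array([p[0],p[1],1]);return -c["R"].T@c["t"],d
def onz(c,uv,z):
    o,d=ray(c,uv);return o+d*(z-o[2])/d[2]
E
python3 - <<'E'
from h import *
T=np.load("top0.npz");S=np.load("side0.npz")
f=lambda p:(p[0]/400*110+110-.5,p[1]/400*110+135-.5)
pt=onz(T,f((194,260)),.126);ps=onz(S,(214.3,216.3),.126);print("pad",pt,ps)
C=[onz(T,f(p),.124) for p in [(63,103),(241,57),(297,250),(107,300)]]
for p in C:print(p)
RL,RR,FR,FL=C
print([np.linalg.norm(v) for v in (RL-RR,FL-FR,RL-FL,RR-FR)])
for v in (RL-FL,RR-FR):print(np.arctan2(v[1],v[0]))
for v in (RL-RR,FL-FR):print(np.arctan2(-v[0],v[1]))
print("frontmid",(FL+FR)/2,"center cover",sum(C)/4)
zm=T["z_map"]
for uv in [(163,206),(160,190)]:
    o,d=ray(T,uv);z=zm[uv[1],uv[0]];print("depthpt",o+d*z)
zm=S["z_map"];o,d=ray(S,(214,216));print(o+d*zm[216,214])
E
```

```text
pad [0.52589894 0.23125178 0.126     ] [0.52555465 0.23225615 0.126     ]
[0.64690167 0.33332051 0.124     ]
[0.68126306 0.19721409 0.124     ]
[0.53299628 0.15367172 0.124     ]
[0.49623062 0.29737194 0.124     ]
[np.float64(0.140376862229816), np.float64(0.14832891194794748), np.float64(0.15490017494465003), np.float64(0.15452823183656203)]
0.23421112641273703
0.2856447234892235
0.24729233549269464
0.25047664581106105
frontmid [0.51461345 0.22552183 0.124     ] center cover [0.58934791 0.24539457 0.124     ]
depthpt [0.52588333 0.23079156 0.12622213]
depthpt [0.57046365 0.24035814 0.12222816]
[0.52565996 0.23311419 0.12726095]
```

```bash
cat >> h.py <<'E'
from scipy.spatial.transform import Rotation as Ro
YAW=.25
def ori(s=1):
    x=np.array([0,0,-1.]);y=s*np.array([-np.sin(YAW),np.cos(YAW),0])
    return Ro.from_matrix(np.c_[x,y,np.cross(x,y)]).as_rotvec()
B=np.array([np.cos(YAW),np.sin(YAW),0])
E
python3 - <<'E'
from h import *
from rig import manip
o=None
for s in (1,-1):
    q=manip.inverse_kinematics([.525,.2305,.20],ori(s));print(s,q)
    if q is not None and (o is None or abs(q[5])<abs(b)): o=ori(s);b=q[5];ss=s
print(ss)
manip.reach([.525,.2305,.20],o);manip.move_gripper(0.0)
s=manip.state();print(s['t'],s['ee_pos'],s['width'],s['wrist_force'])
for n in ("wrist","top"):
    c=manip.camera(n);cv2.imwrite(f"pics/{n}1.png",c["image"][:,:,::-1]);np.savez(f"{n}1.npz",**c)
E
```

```text
1 [ 3.70267710e-01  1.00776684e-01  1.86838885e+00 -4.44089210e-16
  1.17242712e+00 -1.45052862e+00]
-1 [ 3.70267710e-01  1.00776684e-01  1.86838885e+00 -4.44089210e-16
  1.17242712e+00  1.69106404e+00]
1
4.65 [0.5250139  0.23051136 0.20002408] 0.0003388880150407393 [ 0.84518856 -0.38656477 -0.00244048]
```

View pics/wrist1.png

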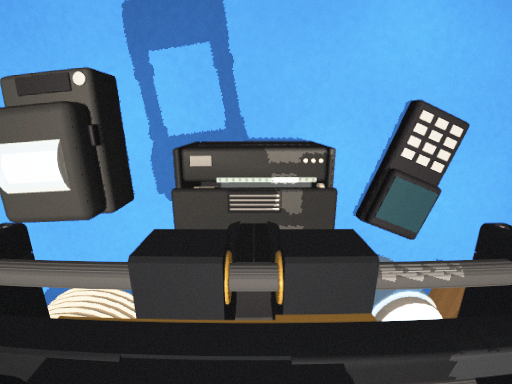

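The wrist view shows the ribbed pad at about (255,202), with edges near 229 and 281. The ribs are level in the image, so the yaw is right. I'll triangulate the pad from this view, and measure the yaw from its edges.

```bash
python3 - <<'E'
from h import *
W=np.load("wrist1.npz")
im=W["image"][:,:,::-1];cv2.imwrite("pics/wz.png",cv2.resize(im[135:265,165:345],(720,520),interpolation=3))
for uv in [(254.5,202),(229,202),(281,202),(254.5,194),(254.5,211)]:print(uv,onz(W,uv,.126))
a=onz(W,(173,189),.124);b=onz(W,(336,189),.124);print(a,b,np.linalg.norm(a-b),np.arctan2(-(b-a)[0],(b-a)[1]),(a+b)/2)
E
```

```text
(254.5, 202) [0.52609061 0.23103576 0.126     ]
(229, 202) [0.53154967 0.20975668 0.126     ]
(281, 202) [0.52042659 0.25314881 0.126     ]
(254.5, 194) [0.5191872  0.22926049 0.126     ]
(254.5, 211) [0.53399327 0.23306815 0.126     ]
[0.5328357  0.16018385 0.124     ] [0.49793622 0.29635786 0.124     ] 0.14057502341821265 0.2508860359378512 [0.51538596 0.22827086 0.124     ]
```

View pics/wz.png

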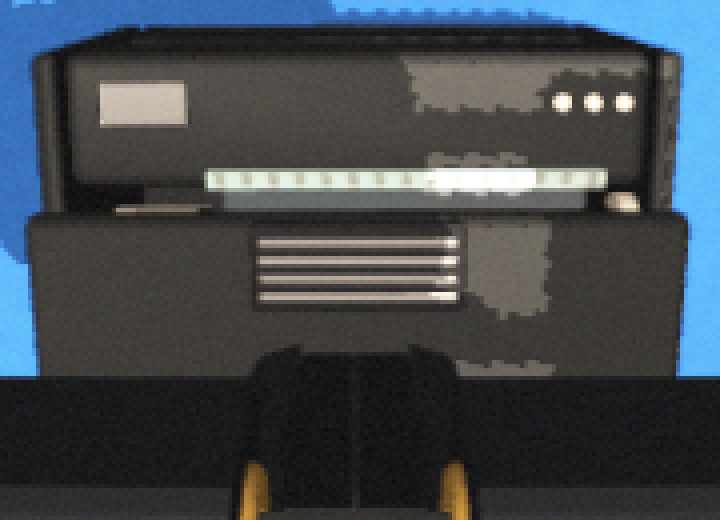

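All three views put the pad at (0.526, 0.231) to within about 1 mm, with yaw 0.25. Next I'll press slowly, with a force stop.

```bash
python3 - <<'E'
from h import *
from rig import manip
p=np.array([.526,.231,0])-.002*B
at=lambda z:p+[0,0,z]
manip.line_to(at(.135),v=.08)
manip.dwell(.2);f0=np.array(manip.state()['wrist_force'])
r=manip.line_to(at(.117),v=.012,f_stop=10)
s=manip.state();print(r,s['t'],s['ee_pos'],np.array(s['wrist_force'])-f0)
E
```

```text
True 7.0583 [0.52380565 0.23043669 0.12094592] [-2.11648541 -0.6252475   7.54075457]
```

```bash
python3 - <<'E'
from h import *
from rig import manip
manip.dwell(.15)
s=manip.state();print(s['ee_pos'],s['wrist_force'])
e=np.array(s['ee_pos'])
manip.line_to(e+[0,0,.006]-.003*B,v=.06)
manip.line_to(e+[0,0,.05]-.08*B,v=.25)
manip.line_to(e+[0,0,.12]-.12*B,v=.25)
manip.dwell(.8)
s=manip.state();print(s['t'],s['ee_pos'],s['wrist_force'])
for n in ("top","side"):
    c=manip.camera(n);cv2.imwrite(f"pics/{n}2.png",c["image"][:,:,::-1]);np.savez(f"{n}2.npz",**c)
E
```

```text
[0.52382338 0.23042282 0.12093725] [-1.5834113  -0.82504204  5.56225867]
9.2667 [0.40759028 0.20075864 0.24106163] [ 0.06973706 -0.15100803  0.25600477]
```

View pics/side2.png

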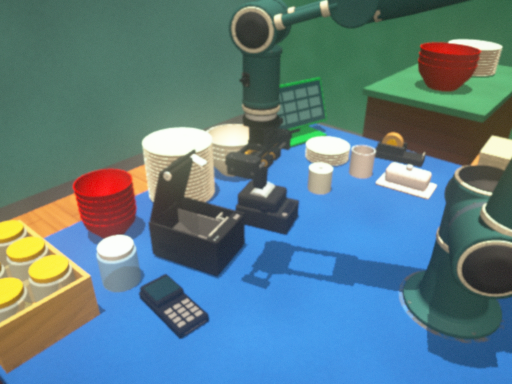

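View pics/top2.png

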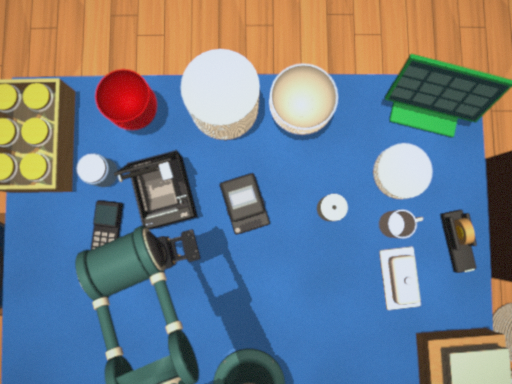

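The cover has popped up: in the side view it stands upright at about (175,180), and in the top view the bay is exposed at (165,185). I'll wait, then check that it stays up and that the printer hasn't moved.

```bash
python3 - <<'E'
from h import *
from rig import manip
manip.dwell(1.5)
s=manip.state();print(s['t'],s['wrist_force'])
D={}
for n in ("top","side"):
    c=manip.camera(n);D[n]=c;o=np.load(f"{n}2.npz");p=np.load(f"{n}0.npz")
    cv2.imwrite(f"pics/{n}3.png",c["image"][:,:,::-1])
    d=np.abs(c["image"].astype(int)-o["image"]).max(2);print(n,"changed px since last",(d>60).sum())
c=D["side"];v,u=np.mgrid[120:270,130:260]
z=c["z_map"][120:270,130:260]
uv=np.c_[u.ravel(),v.ravel()].astype(float);q=cv2.undistortPoints(uv[:,None],c["intrinsics"],c["dist"])[:,0]
P=((np.c_[q,np.ones(len(q))]*z.reshape(-1,1))-c["t"])@c["R"]
h=np.array([.526,.231,0])+.139*B;L=np.array([-B[1],B[0],0])
x=(P-h)@B;y=(P-h)@L
m=(z.ravel()>0)&(abs(y)<.065)&(x>-.1)&(x<.03)&(P[:,2]>.16)&(P[:,2]<.27)
print(m.sum(),"max z",P[m,2].max());k=np.polyfit(P[m,2],x[m],1);print("angle",np.arctan2(1,-k[0]))
a=cv2.imread("pics/top3.png")[135:245,110:220];b=cv2.imread("pics/side3.png")[140:280,140:250]
cv2.imwrite("pics/z3.png",cv2.hconcat([cv2.resize(a,(400,400),interpolation=3),cv2.resize(b,(314,400),interpolation=3)]))
E
```

```text
10.8667 [ 0.2002474  -0.32813444 -0.58204563]
top changed px since last 0
side changed px since last 0
1024 max z 0.26391463897530154
angle 1.202817024463067
```

View pics/z3.png

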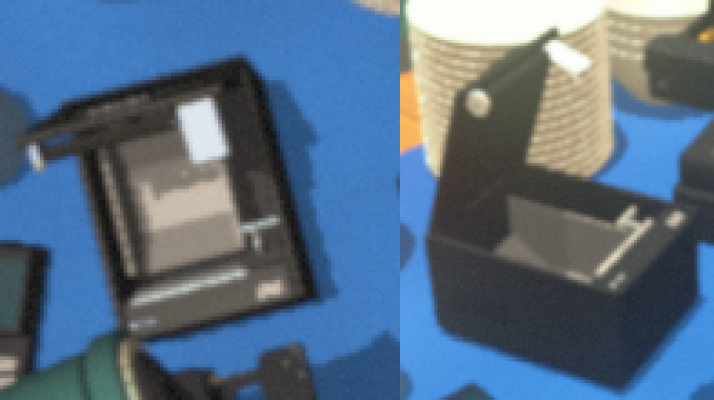

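The cover stands open at about 1.2 rad and is at rest. The tear-bar slot is at the same pixels as before, so the printer hasn't moved, and the arm is clear.

```bash
python3 -c "
from rig import manip
manip.close_job();print(manip.state()['t'])"
```

```text
the job is handed in; nothing more can be done
the job is handed in; nothing more can be done
```

The receipt printer's cover is open, and I handed the job in at about 11 s of the 34 s allowed. I pressed the thumb pad once with the closed fingertips, to about 5 mm down, where the 10 N force stop triggered. I then withdrew up and forward, and the cover popped open behind the fingers.

**Last checks:**
- **Cover:** it measured about 1.20 rad from the side camera's depth, with its top edge at about 0.26 m. That is slightly under the nominal 1.25 rad but within what I'd expect from measurement error. Two pairs of pictures 1.6 s apart showed no change.
- **Printer:** by eye, its front slot is where it was before the press.
- **Other things on the counter:** they look unmoved in the top and side pictures. The arm partly hid the card terminal in the top picture.
- **Arm:** the gripper is clear of the printer, and the wrist force is near zero.

No check failed or disagreed. I could not see the latch pin, so its release is inferred from the cover staying open.

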